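# Release the ratchet clamp and take out the glued book

### The arm

A 6-joint arm with a two-finger parallel gripper is mounted at the origin on the work surface. World frame = base frame: x ahead of the robot, y to its left, z up, the work surface at z = 0. Lengths are in m, angles in degrees, forces in N, time in s.
With the tool pointing down it reaches from about 0.375 to 0.75 m from the base axis. Payload 9 kg.
Tool frame: the origin (TCP) lies where the fingers leave the gripper's body, on its centre line; the fingertips stand 73 mm ahead of it and the grasp point (between the pads) lies 54 mm ahead of it (robot.tip_reach is the distance from the TCP to the fingertips, in m); z points along the fingers, y is the line along which they close (so a half turn about z gives the same grasp; the last joint's range is limited). The gripper opens to 85 mm and grips with 20 to 120 N. Pads are 22 mm wide; open, the fingers measure 114 mm over their backs; the gripper's body (76 mm by 85 mm) begins 54 mm behind the grasp point. The pads swing forward as they close: fully open they stand 13 mm farther back than shut.
Start: joints at [-81.056, 5.964, 5.575, 89.605, 0, 77.527], TCP at [0.219, -0.559, 0.304] pointing down, gripper open.
Joint ranges: [-171.21, 171.21], [-48.23, 106.86], [-62.78, 66.21], [-105.2, 120.99], [-86.42, 89.51], [-180, 180]. Speed limits (degrees/s): [127.2, 127.2, 147.25, 180, 180, 180].

### API

Orientations are given as [roll, pitch, yaw] about the fixed x, y, z axes, in that order (R = Rz(yaw) Ry(pitch) Rx(roll)).
In Python, from plant import robot gives the robot as it stands. Calls block until the motion is done:
- robot.move_pose(position, orientation): joint-space move of the TCP to a pose.
- robot.line_to(position, vel=0.15, rotation=None, guard=None): straight line of the TCP; rotation=None keeps the orientation; vel is the mean speed in m/s. With guard (N) it stops when the force on the tool has changed by that much, and returns True; else False.
- robot.goto_joints(angles): joint-space move.
- robot.set_gripper(opening): finger opening in m; the grip force is fixed at half the most; returns when the fingers have stopped.
- robot.pause(seconds).
- robot.ik(position, orientation): joint angles nearest the present ones, or None.
- robot.observe(): the state.
- robot.grab_frame(name): name is "scene" or "side" or "wrist"; returns the picture (400x640x3 uint8, blue, green, red); there is no depth.
- robot.get_calibration(name): a dict with "vertical_fov" (degrees; the focal length in pixels is half the picture's height over the tangent of half this angle, whatever the lens; pixels are square), "cx", "cy" (the principal point, pixels), "rvec" (rotation vector, rad) and "tvec" (3), from world to camera coordinates, as OpenCV has them. Camera axes: x right, y down, z forward; pixel columns grow to the right and rows downward; lengths in m; the calibration is good to about 2 mm. A picture is of the moment at which its call begins: read the wrist's pose just before it. get_calibration takes no time and is no camera call; for the wrist camera it gives the pose at the moment of the call.
A pose or a line that the arm cannot do raises robot.IKError and nothing moves.
- robot.job_done(): hands the job in; it is judged then, once.
The state is a dict: "time": time; "q": joint angles; "qvel": joint speeds; "joint_torque": joint torques, N m; "tool_pos": TCP position; "tcp_rot": TCP orientation; "ft_force": force on the tool from outside, world axes, zero at the start; "torque": the same for the moment, N m; "gripper_width": finger opening in m; "gripper_force": force on a finger pad.
Only numpy, scipy, OpenCV 4.12 (cv2) and the standard library are available. Lean on these libraries where they do the work, as an engineer would, in place of code of your own. Each camera call takes 0.05 s, during which the arm holds its last target. There are 200 camera calls.

### The job

The book in the ratchet clamp is dry. Swing the clamp's pawl up clear of the rack, slide the clamp's moving jaw all the way back from the book, then lift the book out and stand it, still spine-up, in the middle of the bare plywood board, leaving the jaw open.

Things in the scene. Friction and masses are not known exactly. Their poses are not given: they have to be found in the camera images.
- pawl (a joint): The clamp's ratchet pawl, a dark steel lever hinged on the clamp bed, angle in rad: 0 = down in the rack (jaw locked), growing to 1.0 as its tabbed end swings up. It is clear of the rack above 0.3. The hinge is stiff: it stays where it is left and about 2 N at the tab lifts it.
- pawl_tab (a point): Grip point on the pawl's upright tab (12 mm in x, 10 in y; top 14 mm above this point), 78 mm above the table when down. Axes then: z up, y along the clamp from the pawl end to the book, x the hinge axis. Hinge: 75 mm back along -y and 28 mm below, so the tab rises on an arc towards -y. Pinch across x, 40 mm free each side. Rack below is 40 mm above the table, lever 55.
- jaw (a joint): Travel of the clamp's moving jaw away from the book, m: 0 = closed on the book, 0.06 = fully back. It slides with about 3 N of friction and stays put. With the pawl down it is blocked after about 2.5 mm.
- jaw_knob (a point): Grip point on the moving jaw's upright round wooden knob, 18 mm in diameter, top 14 mm above, underside 20 mm below; 92 mm above the table. Axes: z up, y along the clamp to the book; the jaw slides back along -y. Closed, the jaw's back is 18.5 mm away in +y; its end posts (x 45 to 70 mm each side) rise to 110 mm above the table, with lips 8 mm over the book. Pinch across x, or push.
- book: Small grey cloth book standing spine-up in the clamp: 120 mm long (x), 30 thick (y), 90 high (z), about 0.25 kg. Origin: centre of its underside, 12 mm above the table in the clamp. Fixed jaw on its +y side, moving jaw on its -y side, wooden plates 55 mm above the table between the jaw's end posts: its upper 45 mm is free to grip across y at mid-length.
- board: Bare plywood board lying flat on the table, fixed there, 180 x 150 x 12 mm (x, y, z). Origin: centre of its underside; its top is 12 mm above the table.
Things that resemble listed ones, but are neither listed nor needed, are in the scene too. Leave any red look-alike of the book alone.

How it is judged (in metres and radians):
On the way, in this order (a step that is already met when the one before it is completed fails the run):
1. the pawl is swung up clear of the rack, the book still in the closed clamp (value of joint pawl above 0.3 rad and value of joint jaw below 0.01 m and distance of book from where it was at the start of the episode below 0.015 m), for 0.1 s.
2. the jaw is slid back at least 40 mm, the book still standing on the clamp bed (value of joint jaw above 0.04 m and height (world z) of book below 0.03 m and angle between book's own z axis and vertical below 0.3 rad), for 0.1 s.
3. the book is lifted out of the clamp, upright (height (world z) of book above 0.03 m and value of joint jaw above 0.03 m and angle between book's own z axis and vertical below 0.5 rad), for 0.1 s.
At the end, for the whole second after the job is handed in: The book stands spine-up (within 10 degrees) and at rest on the plywood board, its centre within 35 mm of the board's centre, released, and the clamp's jaw is still at least 30 mm back (horizontal distance between book and board below 0.035 m and z of book in the frame of board between 0.008 and 0.018 m and angle between book's own z axis and vertical below 0.17 rad and linear speed of book below 0.02 m/s and contact force between the fingers and book below 0.1 N and value of joint jaw above 0.03 m); the robot touches nothing.
It fails at once if the book is tipped over (angle between book's own z axis and vertical above 0.9 rad).
It also fails if it takes over 59 s, if anything falls off the work surface, if the arm or the gripper's body presses on something with over 40 N, if the wrist force passes 120 N, or if a joint passes its speed limit or range.

## Working session

There is one attempt and no reset: what is moved stays moved. The work goes in short steps, each a Python script; the robot and the scene stay as the last script left them, time stands still between calls to the robot, and variables do not carry over. Pictures are saved under pics/ and viewed, at most 10 in all, crops included, and the job is handed in when it is done.

```bash
mkdir -p pics; ls
python3 - <<'E'
from plant import robot
import cv2,numpy as np
for n in("scene","side"):
    cv2.imwrite(f"pics/{n}0.png",robot.grab_frame(n)); print(n,robot.get_calibration(n))
s=robot.observe();print(s["time"],s["tcp_rot"])
E
```

```text
pics
scene {'vertical_fov': 44.25480318145292, 'cx': 312.0369689827501, 'cy': 189.5357124347518, 'rvec': array([ 1.78885004,  1.45081409, -0.75819973]), 'tvec': array([ 0.09105253, -0.16459455,  2.02614916])}
side {'vertical_fov': 50.03774356963672, 'cx': 313.0784862805361, 'cy': 198.57708126976843, 'rvec': array([ 2.38372575, -0.48457739,  0.15597607]), 'tvec': array([-0.40776258,  0.05600843,  1.51274919])}
0.1 [-1.79935581e+02 -1.40568472e-02  2.14172608e+01]
```

View pics/scene0.png

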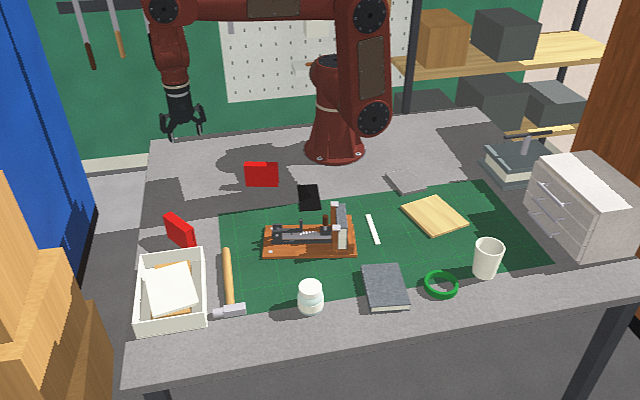

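View pics/side0.png

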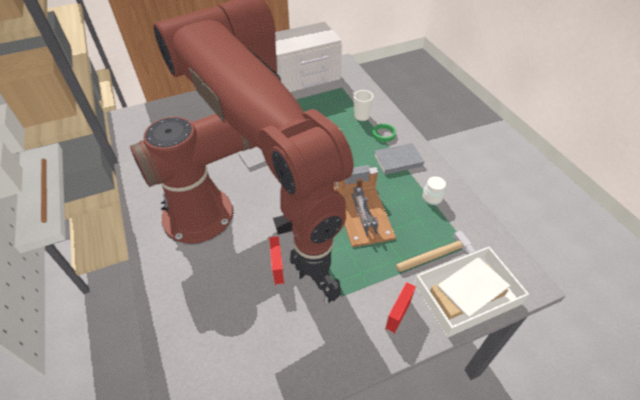

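The scene view shows the clamp at about (310,235), with its pawl end to the left and the book at (340,225). The plywood board is at (435,215). I'll work out rough positions and zoom in.

```bash
cat > h.py <<'E'
import numpy as np,cv2
from plant import robot
def cam(n):
    c=robot.get_calibration(n); f=200/np.tan(np.radians(c["vertical_fov"]/2))
    return dict(K=np.array([[f,0,c["cx"]],[0,f,c["cy"]],[0,0,1]]),R=cv2.Rodrigues(np.array(c["rvec"]))[0],t=np.array(c["tvec"]).reshape(3))
def ray(c,uv,z):
    o=-c["R"].T@c["t"]; d=c["R"].T@np.linalg.inv(c["K"])@np.array([uv[0],uv[1],1.])
    return o+d*(z-o[2])/d[2]
def proj(c,p):
    q=c["K"]@(c["R"]@np.asarray(p)+c["t"]); return q[:2]/q[2]
E
python3 - <<'E'
from h import *
c=cam("scene")
for n,uv,z in [("bedL front",(263,258),0),("bedR front",(356,258),0),("bed L back",(272,224),.012),("board",(401,207),.012),("board",(437,194),.012),("board",(470,221),.012),("board",(432,236),.012),("bookfr",(337,205),.1)]:
    print(n,ray(c,uv,z).round(3))
for n in("scene","side"):
    im=cv2.imread(f"pics/{n}0.png")
    cr=im[185:275,250:370] if n=="scene" else im[150:255,325:465]
    cv2.imwrite(f"pics/{n}0c.png",cv2.resize(cr,None,fx=5,fy=5,interpolation=cv2.INTER_CUBIC))
E
```

```text
bedL front [ 0.578 -0.365  0.   ]
bedR front [ 0.638 -0.086  0.   ]
bed L back [ 0.436 -0.317  0.012]
board [0.44  0.129 0.012]
board [0.396 0.279 0.012]
board [0.561 0.324 0.012]
board [0.605 0.173 0.012]
bookfr [ 0.493 -0.112  0.1  ]
```

View pics/scene0c.png

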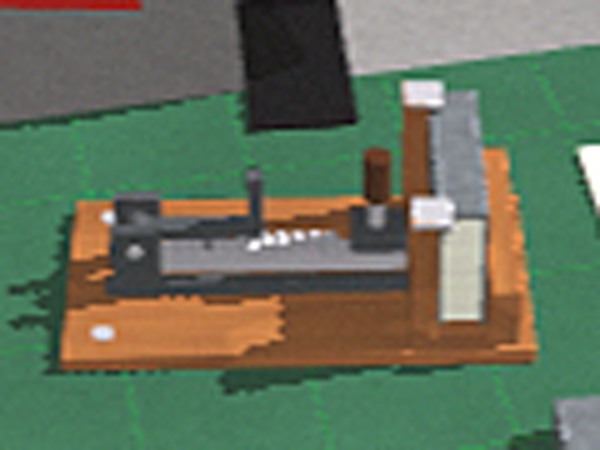

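The crop shows the tab top at scene px (301,220), the knob top at (325,215.5) and the book top at about (340,216). The clamp's y axis points about 78° from world x. Next is a wrist view from above.

Run:
```python
from h import *
c=cam("scene")
tab=ray(c,(301,219.5),.092);knob=ray(c,(325.4,215.6),.106);print(tab,knob)
w=robot.get_calibration("wrist");s=robot.observe()
W=cam("wrist");print("cam pos",-W["R"].T@W["t"],"tcp",s["tool_pos"],"axis",W["R"][2], w["vertical_fov"])
p=(tab+knob)/2
for yaw in(78,-102): 
    for z in (.2,.3,.35):
        print(yaw,z,robot.ik([p[0],p[1],z],[180,0,yaw]))
```

```text
[ 0.5307363  -0.23521248  0.092     ] [ 0.54519964 -0.16164873  0.106     ]
cam pos [ 0.29174194 -0.52959535  0.37364283] tcp [ 0.21907838 -0.55835123  0.30322354] axis [-0.28199127 -0.11067356 -0.95301222] 65.01829255126476
78 0.2 [-33.30954651   1.68374688  -9.67953401  78.63671911   0.
  68.69045349]
78 0.3 [-33.30954651   1.25158536   0.27184344  89.02025808   0.
  68.69045349]
78 0.35 [-33.30954651   2.20150368   6.45958202  94.25807834   0.
  68.69045349]
-102 0.2 [ -33.30954651    1.68374688   -9.67953401   78.63671911    0.
 -111.30954651]
-102 0.3 [ -33.30954651    1.25158536    0.27184344   89.02025808    0.
 -111.30954651]
-102 0.35 [ -33.30954651    2.20150368    6.45958202   94.25807834    0.
 -111.30954651]
```

Run:
```python
from h import *
yd=np.array([np.sin(np.radians(12)),np.cos(np.radians(12))])
p=np.array([.545,-.162])-0.10*yd
robot.move_pose([p[0],p[1],.33],[180,0,78])
robot.pause(.2)
W=cam("wrist");im=robot.grab_frame("wrist");cv2.imwrite("pics/w1.png",im);np.savez("w1.npz",**W)
print(robot.observe()["time"])
```

```text
1.925
```

View pics/w1.png

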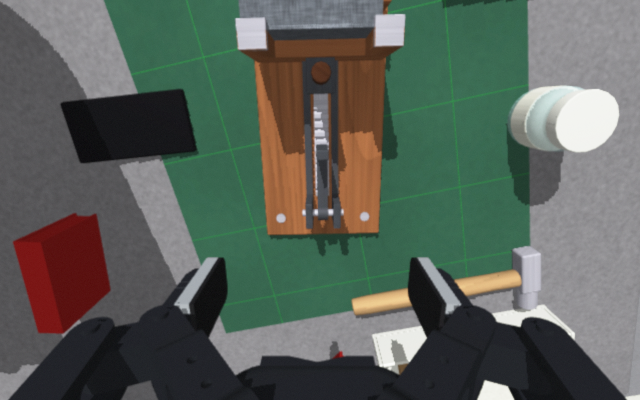

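The wrist view shows the knob top at (320,71) and the tab at about (322,145). The jaw end-post caps are at (252,33) and (390,30), and the screws at (281,218) and (364,216).

Run:
```python
from h import *
W=dict(np.load("w1.npz"))
P={}
for n,uv,z in [("knob",(320.5,71),.106),("tab",(322,145),.092),("pL",(252,33),.11),("pR",(390,30),.11),("sL",(281,218),.013),("sR",(364,216),.013)]:
    P[n]=ray(W,uv,z)[:2];print(n,P[n].round(4))
for a,b in(("pL","pR"),("sL","sR")):
    d=P[b]-P[a];print(np.degrees(np.arctan2(d[1],d[0])),np.linalg.norm(d))
d=(P["pL"]+P["pR"]-P["sL"]-P["sR"])/2;print("ydir",np.degrees(np.arctan2(d[1],d[0]))-90)
S=cam("scene"); print("knob/tab in scene",proj(S,[*P["knob"],.106]),proj(S,[*P["tab"],.092]))
im=cv2.imread("pics/w1.png");cr=im[20:240,240:400];cv2.imwrite("pics/w1c.png",cv2.resize(cr[:, :],None,fx=2.7,fy=2.7,interpolation=cv2.INTER_CUBIC))
```

```text
knob [ 0.5484 -0.1615]
tab [ 0.5364 -0.2264]
pL [ 0.4987 -0.1213]
pR [ 0.611 -0.143]
sL [ 0.4629 -0.3197]
sR [ 0.5705 -0.3398]
-10.911284360096333 0.1144191390006227
-10.56819131714301 0.10944254858052913
ydir -10.921108074175862
knob/tab in scene [325.67054069 216.23271336] [304.16325985 220.2550522 ]
```

View pics/w1c.png

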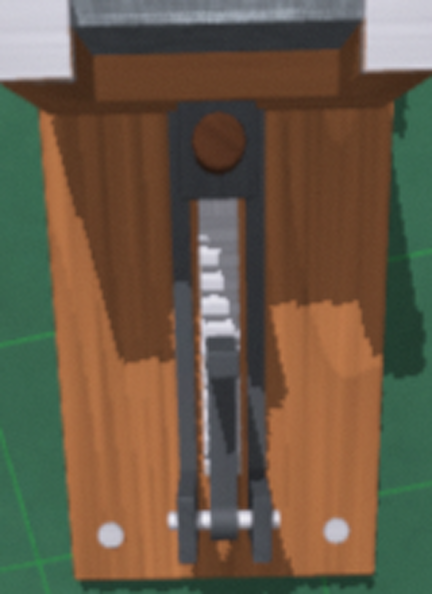

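The zoom puts the tab top centre at about wrist px (322,148) and the hinge pin at (321.5,212). I'll check these against each other, then pinch the tab and swing it.

```bash
cat >> h.py <<'E'
YAW=-10.9
a=np.radians(YAW)
XD=np.array([np.cos(a),np.sin(a),0]);YD=np.array([-np.sin(a),np.cos(a),0]);Z=np.array([0,0,1.])
E
python3 - <<'E'
from h import *
from scipy.spatial.transform import Rotation as Ro
W=dict(np.load("w1.npz"))
h=ray(W,(321.5,212),.05);tab=ray(W,(322,148),.092);knob=ray(W,(320.5,71),.106)
for n,p in(("hinge",h),("tab",tab),("tabfromhinge",h+.075*YD),("knob",knob)):
    print(n,p.round(4),"clamp xy rel knob",((p-knob)@XD).round(4),((p-knob)@YD).round(4))
S=cam("scene");print(proj(S,[*tab[:2],.092]))
R0=Ro.from_euler("xyz",[180,0,90+YAW],degrees=True)
tcp=np.array([*tab[:2],.082+.054]);H=tab-.075*YD;H[2]=.05
for th in(0,.5,.85,1.):
    R=Ro.from_rotvec(XD*th);print(th,robot.ik(H+R.apply(tcp-H),(R*R0).as_euler("xyz",degrees=True)))
E
```

```text
hinge [ 0.5192 -0.3094  0.05  ] clamp xy rel knob -0.0007 -0.1507
tab [ 0.5358 -0.2293  0.092 ] clamp xy rel knob 0.0005 -0.0689
tabfromhinge [ 0.5334 -0.2357  0.05  ] clamp xy rel knob -0.0007 -0.0757
knob [ 0.5484 -0.1615  0.106 ] clamp xy rel knob 0.0 0.0
[303.21141245 220.2615547 ]
0 [-36.0121142    5.20512595 -12.77078892  72.02408513   0.
  64.8878858 ]
0.5 [-49.21305561  22.18115457   5.63132023  92.16060995  22.09689907
  48.00203455]
0.85 [-55.95977238  41.88693099  24.20265291 111.17627097  32.05147759
  33.36920232]
1.0 [-58.12759172  51.99811064  33.84498886 120.67011576  34.85019646
  26.55782377]
```

Run:
```python
from h import *
from scipy.spatial.transform import Rotation as Ro
knob=np.array([.5484,-.1615,0]);tab=knob-.073*YD
R0=Ro.from_euler("xyz",[180,0,90+YAW],degrees=True);e0=[180,0,90+YAW]
tcp=tab+[0,0,.082+.054];H=tab-.075*YD;H[2]=.05
robot.set_gripper(.06)
robot.move_pose(tcp+[0,0,.08],e0)
robot.line_to(tcp,guard=15)
robot.set_gripper(0.0)
s=robot.observe();print(s["time"],s["gripper_width"],s["gripper_force"],s["ft_force"])
for th in np.arange(.1,.81,.1):
    R=Ro.from_rotvec(XD*th)
    g=robot.line_to(H+R.apply(tcp-H),vel=.08,rotation=(R*R0).as_euler("xyz",degrees=True))
    s=robot.observe();print(round(th,1),s["gripper_width"],s["ft_force"].round(1) if hasattr(s["ft_force"],"round") else s["ft_force"])
robot.set_gripper(.06)
d=R.apply([0,0,1])
robot.line_to(H+R.apply(tcp-H)+.08*d)
robot.pause(.1)
print(robot.observe()["time"])
cv2.imwrite("pics/s2.png",cv2.resize(robot.grab_frame("scene")[150:275,230:390],None,fx=4,fy=4,interpolation=cv2.INTER_CUBIC))
```

```text
4.025 0.010799918082658535 58.448073863983154 [-2.86943004  1.28613108  4.48071737]
0.1 0.010609593977493479 [-0.9  4.9  5.4]
0.2 0.011109023925166881 [-1.9  7.2  6.5]
0.3 0.010707480141080151 [-2.7  7.9  8.4]
0.4 0.010718137414961746 [-2.1  8.3 10.9]
0.5 0.010510811596316028 [-3.7  8.1 12.7]
0.6 0.010830064402311053 [-3.5  8.  15.3]
0.7 0.010730394312405493 [-4.1  6.1 17.9]
0.8 0.01054090932178684 [-4.   5.8 19.4]
7.6667
```

View pics/s2.png

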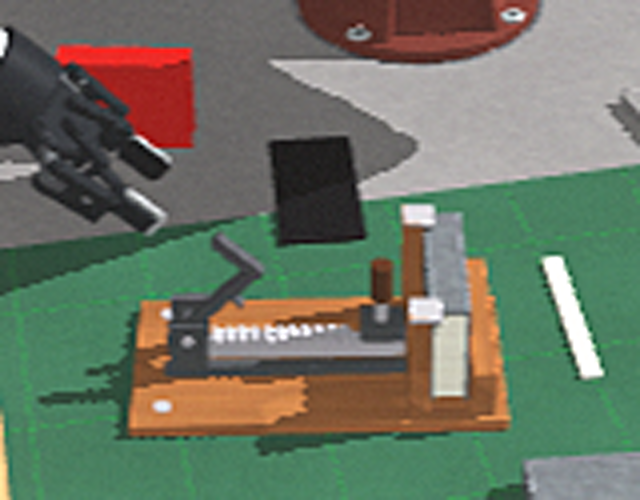

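The pawl is up at about 0.8 rad and the book hasn't moved. Next is the jaw.

Run:
```python
from h import *
knob=np.array([.5484,-.1615,0]);e0=[180,0,90+YAW]
g=knob+[0,0,.150]
robot.set_gripper(.045)
up=g-.05*YD+[0,0,.15]
robot.move_pose(g+[0,0,.10],e0)
robot.line_to(g,guard=15)
robot.set_gripper(0.0)
s=robot.observe();print(s["time"],s["gripper_width"],s["ft_force"])
print(robot.line_to(g-.0595*YD,vel=.06,guard=25))
s=robot.observe();print(s["time"],s["gripper_width"],s["ft_force"],(s["tool_pos"]-g)@YD)
robot.set_gripper(.045)
robot.line_to(g-.0595*YD+[0,0,.10])
# view: book under camera (book ~45mm +y of knob)
v=knob+.05*YD-.10*YD;robot.move_pose([v[0],v[1],.33],e0);robot.pause(.2)
W=cam("wrist");im=robot.grab_frame("wrist");cv2.imwrite("pics/w3.png",im);np.savez("w3.npz",**W)
cv2.imwrite("pics/scene3.png",robot.grab_frame("scene"))
print(robot.observe()["time"])
```

```text
10.225 0.016258187372203976 [-7.08671933  1.4674568   8.36984893]
False
11.3667 0.01625256930345404 [-6.69776383  2.28215255  7.37642866] -0.059717889160147246
13.2917
```

View pics/w3.png

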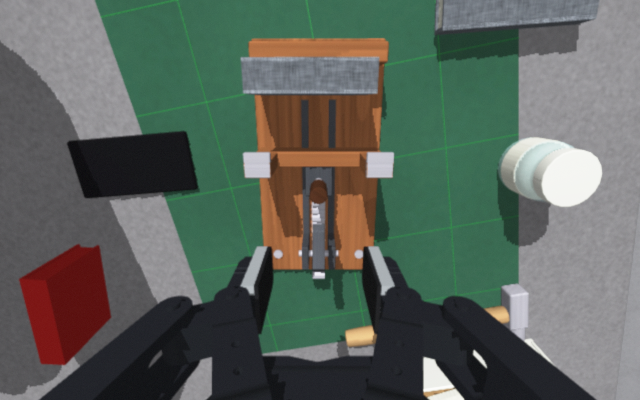

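The jaw is fully back. The book's top shows as the grey rectangle from (243,58) to (379,94). I'll measure its top, and the board from the scene view.

Run:
```python
from h import *
W=dict(np.load("w3.npz"));im=cv2.imread("pics/w3.png")
sat=cv2.cvtColor(im,cv2.COLOR_BGR2HSV)[...,1]
m=np.zeros(sat.shape,np.uint8);m[45:110,230:392]=(sat[45:110,230:392]<75)*255
m=cv2.morphologyEx(m,cv2.MORPH_OPEN,np.ones((9,9),np.uint8))
n=max(cv2.findContours(m,0,2)[0],key=cv2.contourArea)
print("bbox",cv2.boundingRect(n))
q=cv2.boxPoints(cv2.minAreaRect(n)).astype(float)
P=np.array([ray(W,u,.102)[:2] for u in q]);r=cv2.minAreaRect((P*1000).astype(np.float32));print(q.round(1),r)
knob=np.array([.5484,-.1615,0]);c=np.array(r[0])/1000-knob[:2];print("rel knob",c@XD[:2],c@YD[:2])
S=cam("scene");im=cv2.imread("pics/scene3.png");h=cv2.cvtColor(im,cv2.COLOR_BGR2HSV)
m=np.zeros(sat.shape,np.uint8);sub=h[185:245,395:475];m[185:245,395:475]=((sub[...,0]>10)&(sub[...,0]<30)&(sub[...,1]>60)&(sub[...,2]>100))*255
n=max(cv2.findContours(m,0,2)[0],key=cv2.contourArea);print("board",cv2.boundingRect(n))
Q=np.array([ray(S,u+0.,.012)[:2] for u in n[:,0]]);print(cv2.minAreaRect((Q*1000).astype(np.float32)))
```

```text
bbox (241, 57, 138, 38)
[[241.  57.]
 [378.  57.]
 [378.  94.]
 [241.  94.]] ((550.124267578125, -112.24676513671875), (30.384212493896484, 122.6871109008789), 79.14834594726562)
rel knob -0.007620402693797441 0.04869069424400193
board (401, 194, 68, 44)
((503.65802001953125, 221.07553100585938), (187.80062866210938, 158.2693634033203), 13.570462226867676)
```

Run:
```python
from h import *
b=np.array([.5501,-.1122,0]);e=[180,0,YAW];tz=.083+.054
robot.set_gripper(.07)
robot.move_pose(b+[0,0,tz+.09],e)
print(robot.line_to(b+[0,0,tz],guard=12))
robot.set_gripper(0.0)
s=robot.observe();print(s["time"],s["gripper_width"],s["ft_force"],s["tool_pos"])
if s["gripper_width"]>.02:
    robot.line_to(b+[0,0,tz+.11],vel=.1)
    s=robot.observe();print(s["time"],s["gripper_width"],s["ft_force"])
    t=np.array([.501,.221,0])
    robot.line_to(t+[0,0,tz+.11],vel=.15,rotation=[180,0,13.6])
    robot.pause(.2)
    cv2.imwrite("pics/s4.png",robot.grab_frame("scene")[80:280,200:520])
    s=robot.observe();print(s["time"],s["gripper_width"],s["ft_force"],s["tool_pos"])
```

```text
False
16.3833 0.02916438048660379 [-0.5991455   0.76715683  6.65380903] [ 0.55059942 -0.11236029  0.13795943]
17.6333 0.029462558844518927 [ 0.24865831 -0.65939683 -3.22459635]
20.275 0.029620564703747986 [ 0.05741966 -0.00877194 -3.04581907] [0.50106544 0.22080838 0.24699412]
```

View pics/s4.png

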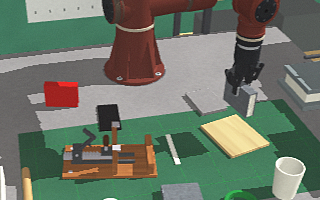

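The book is held upright above the board and the jaw is still open. I'll lower it and release.

Run:
```python
from h import *
t=np.array([.501,.221,0]);tz=.1375
robot.line_to(t+[0,0,tz+.015],vel=.1)
print(robot.line_to(t+[0,0,tz-.002],vel=.02,guard=4))
s=robot.observe();print(s["time"],s["ft_force"],s["tool_pos"])
robot.set_gripper(.05); robot.set_gripper(.085)
p=robot.observe()["tool_pos"]
robot.line_to([p[0],p[1],p[2]+.14],vel=.1)
robot.goto_joints([-40,*robot.observe()["q"][1:]])
robot.pause(.5)
cv2.imwrite("pics/s5.png",cv2.resize(robot.grab_frame("scene")[150:270,250:490],None,fx=3,fy=3))
s=robot.observe();print(s["time"],s["ft_force"])
```

```text
True
22.0583 [-1.58976161  0.26076585  4.42855716] [0.50079434 0.22100481 0.13798109]
26.625 [-0.00234891 -0.56164879 -0.06083327]
```

View pics/s5.png

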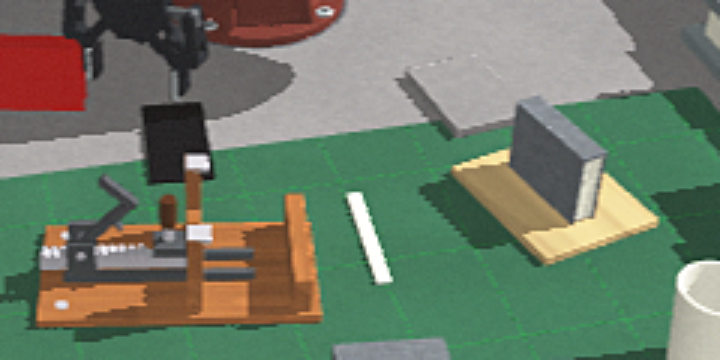

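The book is standing centred on the board (px about 555,160 in the crop), the jaw is open, and the arm is clear of everything.

```bash
python3 -c "
from plant import robot
print(robot.job_done())"
```

```text
the job is handed in; nothing more can be done
None
```

I handed the job in at about 27 s: the pawl is up, the jaw is fully back, and the book stands spine-up in the middle of the board, released; the last picture confirms this, but no verdict came back.

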